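# Find the full cheese tin by its weight and hold it up

### The arm

A 6-joint arm with a two-finger parallel gripper is mounted at the origin on the work surface. World frame = base frame: x ahead of the robot, y to its left, z up, the work surface at z = 0. Lengths are in m, angles in rad, forces in N, time in s.
With the tool pointing down it reaches from about 0.4 to 0.825 m from the base axis. Payload 7 kg.
Tool frame: the origin (TCP) lies on the centre line of the jaws, within the pads' length; the fingertips stand tip_reach ahead of it and the grasp point (between the pads) is the TCP (tip_reach is the distance from the TCP to the fingertips, in m); z points along the fingers, y is the line along which they close (so a half turn about z gives the same grasp; the last joint's range is limited). The gripper opens to 88 mm and grips with 3 to 60 N. Pads are 19 mm wide; open, the fingers measure 130 mm over their backs; the gripper's body (78 mm by 193 mm) begins 47 mm behind the grasp point.
Start: joints at [-0.831, 0.359, 0.012, 0, -1.224, -0.288], TCP at [0.295, -0.607, 0.246] pointing down, gripper open.
Joint ranges: [-3.07, 3.07], [-1.43, 2.12], [-1.02, 1.25], [-3.03, 1.67], [-3.05, -0], [-3.03, 3.03]. Speed limits (rad/s): [2.39, 2.39, 3.01, 3.14, 3.14, 3.14].

### API

Orientations are given as [roll, pitch, yaw] about the fixed x, y, z axes, in that order (R = Rz(yaw) Ry(pitch) Rx(roll)).
In Python, from station import get_state, grab_frame, calibration, job_done, find_in, mark_of, tip_reach gives the robot as it stands.
- The arm moves only by the shell command python3 -m handwheel 'ROWS' [OPENING] [FORCE]. ROWS is JSON, a list of rows, each an object with "delta_pos": the shift along the world's x, y, z in units of 30 mm (1.0 is 30 mm), a list of three; "dr": the turn, a rotation vector about the world's x, y, z in degrees, a list of three. In form: [{"delta_pos": [tx, ty, tz], "dr": [rx, ry, rz]}, ...]. A call has 1 to 10 rows; each row shifts and turns the commanded pose from where the row before left it; what a row does not reach is not made up. A row lasts 1/10 s, in which the tool goes at most 50 mm and 8.59 degrees, less where a joint would pass 70% of its speed; a pose out of reach is approached as far as the arm can. A call is refused whole if a number of a shift passes 1 or a number of a turn 8.59, either way. A call with a gripper value outside its range is refused whole. OPENING is the closure, from -1 (fully open) to 1 (shut), set as the call begins (- or left out, the last holds). The fingers move at their own pace and stop on an object; FORCE is the grip in N (left out, the last holds). Time passes only in rows, so rows that do not move let the fingers close. It gives the time, the measured TCP pose, the force, the opening and the grip force at its end, in the units of the state.
- get_state(): the state, without advancing time (a new reading comes with each control period).
- grab_frame(name): name is "scene" or "side" or "wrist"; returns the picture (480x640x3 uint8, red, green, blue); there is no depth.
- calibration(name): a dict with "fx", "fy", "cx", "cy" (pixels), "extrinsics" (4x4, takes a point from world to camera coordinates). Camera axes: x right, y down, z forward; pixel columns grow to the right and rows downward; lengths in m; the calibration is good to about 2 mm. A picture is of the moment at which its call begins: read the wrist's pose just before it. calibration takes no time and is no camera call; for the wrist camera it gives the pose at the moment of the call.
- job_done(): hands the job in; it is judged then, once.
Trained networks look in the newest picture that a camera, given by its name, has taken for a name from the list of things; names that differ only in an ending like _2 or _b are one class to them, and where a whole thing is asked for, a point or a joint stands for the part that bears it (a point fixed in the world has none). Each returns a list of dicts, best first, with "conf" (0 to 1); they miss things now and then, are a little off and sometimes report something else, mostly with a low value. They report only what shows in the picture. A call takes as long as a camera call. They do not tell look-alikes from the thing itself.
- find_in(camera, query): "location" ([column, row] in pixels, amid what is visible of it).
- mark_of(camera, query): "location" ([column, row] in pixels: a listed point, or the origin of a listed thing).
The state is a dict: "t": time; "q": joint angles; "qd": joint speeds; "joint_efforts": joint torques, N m; "eef_pos": TCP position; "ee_rot": TCP orientation; "force": force on the tool from outside, world axes, zero at the start; "moment": the same for the moment, N m; "width": finger opening in m; "gripper_force": force on a finger pad.
Only numpy, scipy, OpenCV 4.12 (cv2) and the standard library are available. Lean on these libraries where they do the work, as an engineer would, in place of code of your own. Each camera call takes 0.05 s, during which the arm holds its last target. There are 200 camera calls.

### The job

Three identical closed tins of small cheeses have come back to the cellar on the carrying tray; only one is still full, so it is the heaviest. Find it by its weight in the hand: stand the two lighter tins upright on the slatted board to be refilled, and finish with the heaviest one still in the gripper, held up clear of everything, upright and still, about 20 cm above the bench, for me to take: do not put it down or let go of it. Do not drop or tip over any tin, and leave the drum cheese, the brush and the cheese iron where they are.

Things in the scene. Friction and masses are not known exactly. Their poses are not given: they have to be found in the camera images.
- tin_a: closed round tin with slip lid, one of three identical ones: 66 mm in diameter, 102 mm high, plain straight side. Origin: centre of its underside, z up. Starts in the tray's row, about 115 mm from the next. Unseen inside: a stack of small cheeses; total weight 0.34 to 0.39 kg (the full tin), 0.22 to 0.25 kg or 0.16 to 0.18 kg; which tin is which changes every run, whatever its name
- tin_b: closed round tin with slip lid, identical to tin_a: 66 mm in diameter, 102 mm high, plain straight side. Origin: centre of its underside, z up. Starts in the tray's row, about 115 mm from the next. Unseen inside: a stack of small cheeses; total weight 0.34 to 0.39 kg (the full tin), 0.22 to 0.25 kg or 0.16 to 0.18 kg; which tin is which changes every run, whatever its name
- tin_c: closed round tin with slip lid, identical to tin_a: 66 mm in diameter, 102 mm high, plain straight side. Origin: centre of its underside, z up. Starts in the tray's row, about 115 mm from the next. Unseen inside: a stack of small cheeses; total weight 0.34 to 0.39 kg (the full tin), 0.22 to 0.25 kg or 0.16 to 0.18 kg; which tin is which changes every run, whatever its name
- tray: fixed shallow wooden carrying tray, 165 (x) by 372 (y) mm outside, walls 10 mm thick, 35 mm high, at the two ends 50 mm. Origin: centre of its underside, on the bench; the floor, where the tins stand in a row along y, is 10 mm higher. It lies left or right of the robot's centre line, turned by up to 0.2 rad; the board lies on the other side
- board: fixed slatted ripening board, 216 (x) by 340 (y) by 40 mm high: three wooden slats 64 mm wide along y with 12 mm gaps, on two battens. Origin: centre of its underside, on the bench; the top of the slats is 40 mm above the origin. Empty at the start, turned by up to 0.2 rad; a tin stands firmly across a gap too; three fit in a row along y, 105 mm apart
- cheese: bystander: loose drum cheese with grey rind, 116 mm in diameter, 72 mm high, standing behind the work (farther from the robot). Origin: centre of its underside
- brush: bystander: loose wooden rind brush, 50 by 130 mm, 42 mm high, lying bristles down behind the work. Origin: centre of its underside, long axis y
- trier: bystander: loose cheese iron, a steel rod 16 mm thick with a wooden cross handle 84 mm wide at its +y end, 163 mm long in all, lying behind the work. Origin: on the bench under the middle of the rod, rod along y
Mind the look-alikes: they are no part of the job. What is shaped like the tin_b but blue, green or turquoise is not meant.

How it is judged:
By the outcome, as a careful person would: the job done as asked, in the order asked, and still so for the second after the job is handed in, while the arm keeps its last pose, push and grip.
It also fails if it takes over 72 s, if anything falls off the work surface, if the arm or the gripper's body presses on something with over 40 N, if the wrist force passes 120 N, or if a joint passes its speed limit or range.

## Working session

There is one attempt and no reset: what is moved stays moved. The work goes in short steps, Python scripts to look and compute and a shell command to move; the robot and the scene stay as the last step left them, time stands still between calls to the robot, and variables do not carry over. Pictures are saved under pics/ and viewed, at most 10 in all, crops included, and the job is handed in when it is done.

```bash
mkdir -p pics; cat > h.py <<'E'
import numpy as np, cv2
from station import *
def ray(cam,px,z,cal=None):
    c=cal or calibration(cam); T=np.array(c["extrinsics"]); R,t=T[:3,:3],T[:3,3]
    d=R.T@np.array([(px[0]-c["cx"])/c["fx"],(px[1]-c["cy"])/c["fy"],1]); o=-R.T@t
    return o+d*(z-o[2])/d[2]
E
python3 - <<'E'
from h import *
s=get_state(); print({k:np.round(v,3).tolist() for k,v in s.items()}, tip_reach)
ims=[]
for c in ("scene","side"):
    im=grab_frame(c); cv2.imwrite(f"pics/{c}0.png",im[:,:,::-1])
    for n in ("tin_a","tray","board","cheese","brush","trier"):
        for r in mark_of(c,n):
            z=0.01 if n=="tin_a" else 0
            print(c,n,round(r["conf"],2),np.round(r["location"]),np.round(ray(c,r["location"],z)[:2],3))
E
```

```text
{'t': 0.0, 'q': [-0.831, 0.359, 0.011, -0.0, -1.224, -0.288], 'qd': [0.001, 0.001, 0.001, 0.0, -0.001, 0.0], 'joint_efforts': [0.0, -58.273, 29.306, 6.998, 0.007, -0.0], 'eef_pos': [0.294, -0.607, 0.245], 'ee_rot': [3.14, -0.0, -2.69], 'force': [-0.442, 0.082, 0.468], 'moment': [0.009, 0.015, -0.002], 'gripper_force': 0.0, 'width': 0.087} 0.019
scene tin_a 0.92 [403. 251.] [0.482 0.241]
scene tin_a 0.91 [446. 267.] [0.486 0.357]
scene tin_a 0.71 [363. 241.] [0.493 0.136]
scene tin_a 0.69 [449. 333.] [0.662 0.418]
scene tin_a 0.63 [495. 310.] [0.56  0.499]
scene tin_a 0.6 [461. 222.] [0.33 0.35]
scene tray 0.67 [404. 255.] [0.484 0.246]
scene board 0.87 [252. 195.] [ 0.46  -0.215]
scene cheese 0.64 [208. 277.] [ 0.751 -0.177]
scene brush 0.84 [266. 309.] [0.773 0.001]
scene trier 0.96 [338. 328.] [0.748 0.177]
side tin_a 0.84 [399. 362.] [0.324 0.354]
side tin_a 0.74 [194. 343.] [0.644 0.428]
side tin_a 0.73 [300. 340.] [0.485 0.362]
side tin_a 0.67 [326. 299.] [0.481 0.249]
side tin_a 0.61 [338. 263.] [0.499 0.138]
side tin_a 0.56 [214. 403.] [0.551 0.52 ]
side tin_a 0.33 [288. 188.] [ 0.729 -0.139]
side tray 0.69 [326. 301.] [0.485 0.243]
side board 0.75 [395. 197.] [ 0.462 -0.202]
side cheese 0.59 [287. 186.] [ 0.748 -0.171]
side cheese 0.16 [222. 253.] [0.746 0.17 ]
side brush 0.75 [251. 211.] [ 0.774 -0.015]
side brush 0.67 [321. 305.] [0.488 0.258]
side trier 0.92 [222. 253.] [0.744 0.171]
```

View pics/scene0.png

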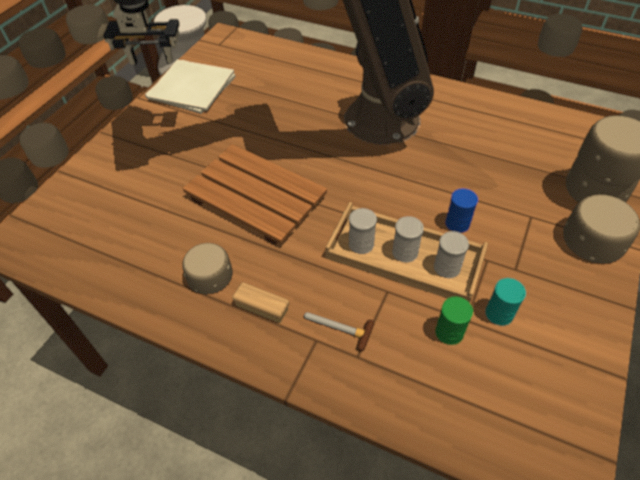

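View pics/side0.png

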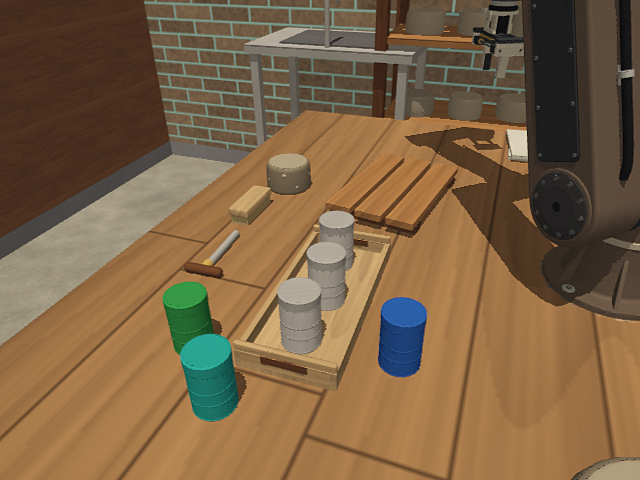

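The three grey tins stand in the tray at scene (363,232), (407,240) and (451,255); these fit the description. The blue tin (461,210), green tin (453,320) and turquoise tin (506,302) outside the tray are look-alikes. The slatted board is at (255,195). Next I confirm the tins in a crop and refine their positions by fitting silhouettes.

```bash
cat > fit.py <<'E'
from h import *
from scipy.optimize import minimize
a=np.linspace(0,2*np.pi,60)
def hull(cal,x,y,zb):
    P=np.array([[x+.033*np.cos(t),y+.033*np.sin(t),z,1] for z in (zb,zb+.102) for t in a])
    Q=(np.array(cal["extrinsics"])@P.T)[:3]
    uv=np.stack([cal["fx"]*Q[0]/Q[2]+cal["cx"],cal["fy"]*Q[1]/Q[2]+cal["cy"]],1)
    m=np.zeros((480,640),np.uint8); cv2.fillConvexPoly(m,cv2.convexHull(np.round(uv*16).astype(np.int32)),255,cv2.LINE_AA,4); return m/255.
def grey(im):
    h=cv2.cvtColor(im,cv2.COLOR_RGB2HSV); return ((h[...,1]<45)&(h[...,2]>60)).astype(float)
def fit(ims,x,y,zb):
    cals={c:calibration(c) for c in ims}; G={c:grey(i) for c,i in ims.items()}
    def cost(p):
        s=0
        for c in ims:
            m=hull(cals[c],p[0],p[1],zb); k=cv2.dilate(hull(cals[c],x,y,zb),np.ones((9,9))) 
            s+=(np.abs(m-G[c])*k).sum()/m.sum()
        return s
    r=minimize(cost,[x,y],method="Nelder-Mead",options=dict(initial_simplex=[[x,y],[x+.008,y],[x,y+.008]],xatol=2e-4))
    return r.x,r.fun
E
python3 - <<'E'
from fit import *
ims={c:cv2.imread(f"pics/{c}0.png")[:,:,::-1].copy() for c in ("scene","side")}
for x,y in ((.496,.137),(.4815,.245),(.486,.36)):
    print(fit(ims,x,y,.01), [np.round(fit({c:ims[c]},x,y,.01)[0],3) for c in ims])
cr=ims["scene"][190:350,310:540]; cv2.imwrite("pics/crop.png",cv2.resize(cr,None,fx=3.4,fy=3.4,interpolation=cv2.INTER_CUBIC)[:,:,::-1])
# board corners guess from pixels
for p in ((234,150),(326,190),(280,242),(185,190)): print(p,ray("scene",p,.04)[:2])
E
```

```text
(array([0.50255065, 0.14420101]), np.float64(1.095812034812724)) [array([ 1.267, -0.232]), array([0.502, 0.145])]
(array([0.48222601, 0.24534395]), np.float64(1.2044359408354524)) [array([ 1.267, -0.232]), array([0.482, 0.245])]
(array([0.48364199, 0.35748316]), np.float64(1.0731633541545587)) [array([0.814, 0.761]), array([0.484, 0.357])]
(234, 150) [ 0.35346919 -0.33178846]
(326, 190) [ 0.39166943 -0.0161372 ]
(280, 242) [ 0.60386463 -0.0470189 ]
(185, 190) [ 0.54858468 -0.37256743]fit.py:17: RuntimeWarning: divide by zero encountered in scalar divide
  s+=(np.abs(m-G[c])*k).sum()/m.sum()
```

View pics/crop.png

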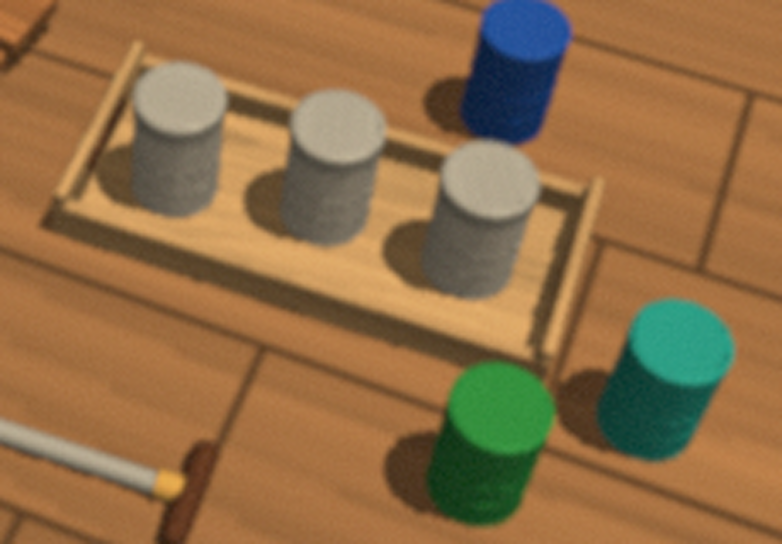

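The crop shows three plain grey tins inside the tray and the coloured ones outside it, so the grey ones are the tins meant. I move over the row and refine the positions from the wrist camera.

```bash
python3 -m handwheel '[{"delta_pos":[0.22,1,0],"dr":[0,0,8]},{"delta_pos":[0.22,1,0],"dr":[0,0,8]},{"delta_pos":[0.22,1,0],"dr":[0,0,8]},{"delta_pos":[0.22,1,0],"dr":[0,0,8]},{"delta_pos":[0.22,1,0],"dr":[0,0,8]},{"delta_pos":[0.22,1,0],"dr":[0,0,8]},{"delta_pos":[0.22,1,0],"dr":[0,0,8]},{"delta_pos":[0.22,1,0],"dr":[0,0,8]},{"delta_pos":[0.22,1,0],"dr":[0,0,0]},{"delta_pos":[0.22,1,0],"dr":[0,0,0]}]' -1 | cut -c1-300
python3 -m handwheel '[{"delta_pos":[0.22,1,0],"dr":[0,0,0]},{"delta_pos":[0.22,1,0],"dr":[0,0,0]},{"delta_pos":[0.22,1,0],"dr":[0,0,0]},{"delta_pos":[0.22,1,0],"dr":[0,0,0]},{"delta_pos":[0.22,1,0],"dr":[0,0,0]},{"delta_pos":[0.22,1,0],"dr":[0,0,0]},{"delta_pos":[0.22,1,0],"dr":[0,0,0]},{"delta_pos":[0.22,1,0],"dr":[0,0,0]},{"delta_pos":[0.22,1,0],"dr":[0,0,0]},{"delta_pos":[0.22,1,0],"dr":[0,0,0]}]' | cut -c1-300
python3 -m handwheel '[{"delta_pos":[0.22,1,0],"dr":[0,0,0]},{"delta_pos":[0.22,1,0],"dr":[0,0,0]},{"delta_pos":[0.22,1,0],"dr":[0,0,0]},{"delta_pos":[0.22,1,0],"dr":[0,0,0]},{"delta_pos":[0.22,1,0],"dr":[0,0,0]},{"delta_pos":[0.22,1,0],"dr":[0,0,0]},{"delta_pos":[0.22,1,0],"dr":[0,0,0]},{"delta_pos":[0,0.4,0],"dr":[0,0,0]},{"delta_pos":[0,0,0],"dr":[0,0,0]},{"delta_pos":[0,0,0],"dr":[0,0,0]}]' | cut -c1-300
python3 - <<'E'
from h import *
for p in ((362.9,218.8),(409.4,227.1),(454.1,242.9)): print(np.round(ray("scene",p,.112),4))
s=get_state(); print(np.round(s["eef_pos"],4),np.round(s["ee_rot"],3),s["force"],s["t"],np.round(s["q"],2))
cal=calibration("wrist"); im=grab_frame("wrist"); cv2.imwrite("pics/w0.png",im[:,:,::-1])
for r in mark_of("wrist","tin_a"): print(round(r["conf"],2),np.round(r["location"]),np.round(ray("wrist",r["location"],.01,cal),4))
for p in ((0,0),(640,480)): print(ray("wrist",p,.112,cal))
E
```

```text
t: 1.7
eef_pos: [0.3608, -0.3061, 0.2458]
ee_rot: [-3.141, -0.0, -1.573]
force: [1.4, 0.8, 1.0]
width: 0.0875
gripper_force: 0.0
t: 2.7
eef_pos: [0.4267, -0.006, 0.2459]
ee_rot: [-3.141, 0.0, -1.573]
force: [0.5, -0.9, 0.6]
width: 0.0876
gripper_force: 0.0
t: 3.7
eef_pos: [0.4725, 0.2144, 0.2454]
ee_rot: [3.141, -0.0, -1.572]
force: [-0.2, 0.6, -0.1]
width: 0.0877
gripper_force: 0.0
[0.5055 0.1367 0.112 ]
[0.4846 0.2487 0.112 ]
[0.488 0.36  0.112]
[0.4725 0.2144 0.2454] [ 3.141 -0.    -1.572] [-0.18065667  0.59660348 -0.12506803] 3.7 [ 0.8   0.1  -0.33 -0.   -1.14 -0.81]
0.92 [286. 130.] [0.5061 0.136  0.01  ]
0.79 [310. 236.] [0.4829 0.2469 0.01  ]
0.6 [305. 332.] [0.4899 0.3627 0.01  ]
[0.68782656 0.05421653 0.112     ]
[0.16311158 0.46371115 0.112     ]
```

View pics/w0.png

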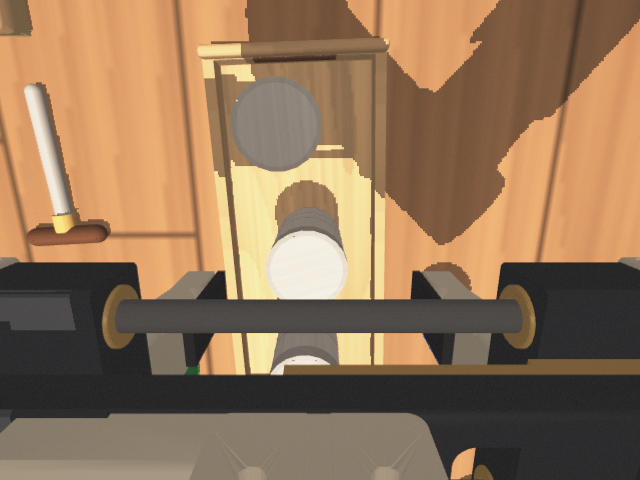

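The wrist view shows the tins at (277,124), (307,266) and (305,365), which agrees with the scene positions. I take a baseline force reading over the middle tin, then grip and lift it.

```bash
cat > rd.py <<'E'
from h import *
s=get_state(); print(s["t"],np.round(s["eef_pos"],4),"F",np.round(s["force"],2),"tau",np.round(s["joint_efforts"][1:3],2),"w",round(s["width"],4),round(s["gripper_force"],1),"rot",np.round(s["ee_rot"],3))
E
python3 -m handwheel '[{"delta_pos":[0.37,1,0],"dr":[0,0,0]},{"delta_pos":[0,0.1,0],"dr":[0,0,0]},{"delta_pos":[0,0,0],"dr":[0,0,0]},{"delta_pos":[0,0,0],"dr":[0,0,0]}]' >/dev/null; python3 rd.py
python3 -m handwheel '[{"delta_pos":[0,0,0],"dr":[0,0,0]}]' >/dev/null; python3 rd.py
python3 -m handwheel '[{"delta_pos":[0,0,0],"dr":[0,0,0]}]' >/dev/null; python3 rd.py
python3 -m handwheel '[{"delta_pos":[0,0,0],"dr":[0,0,0]}]' >/dev/null; python3 rd.py
python3 -m handwheel '[{"delta_pos":[0,0,-1],"dr":[0,0,0]},{"delta_pos":[0,0,-1],"dr":[0,0,0]},{"delta_pos":[0,0,-1],"dr":[0,0,0]},{"delta_pos":[0,0,-1],"dr":[0,0,0]},{"delta_pos":[0,0,-0.8],"dr":[0,0,0]},{"delta_pos":[0,0,-0.5],"dr":[0,0,0]},{"delta_pos":[0,0,-0.2],"dr":[0,0,0]},{"delta_pos":[0,0,0],"dr":[0,0,0]}]'  >/dev/null; python3 rd.py
python3 -m handwheel '[{"delta_pos":[0,0,0],"dr":[0,0,0]},{"delta_pos":[0,0,0],"dr":[0,0,0]},{"delta_pos":[0,0,0],"dr":[0,0,0]},{"delta_pos":[0,0,0],"dr":[0,0,0]},{"delta_pos":[0,0,0],"dr":[0,0,0]},{"delta_pos":[0,0,0],"dr":[0,0,0]}]' 1 25 >/dev/null; python3 rd.py
```

```text
4.2 [0.4837 0.2469 0.2455] F [ 0.42 -0.84  0.67] tau [-39.61  28.61] w 0.0876 0.0 rot [ 3.141 -0.    -1.573]
4.3 [0.4838 0.2469 0.2457] F [-0.18  0.38  0.75] tau [-39.81  28.42] w 0.0875 0.0 rot [-3.142  0.    -1.573]
4.4 [0.4838 0.2471 0.2458] F [-0.61  0.74  0.61] tau [-39.99  28.38] w 0.0877 0.0 rot [-3.141  0.    -1.573]
4.5 [0.4839 0.2474 0.2457] F [ 0.82  0.69 -0.66] tau [-40.12  28.38] w 0.088 0.0 rot [-3.141  0.    -1.573]
5.3 [0.4838 0.2474 0.08  ] F [0.49 0.04 0.04] tau [-46.04  21.23] w 0.0876 0.0 rot [ 3.141e+00 -1.000e-03 -1.573e+00]
5.9 [0.484  0.2478 0.0812] F [-3.05 -0.28  5.45] tau [-44.11  21.35] w 0.0646 27.0 rot [-3.141  0.    -1.573]
```

```bash

python3 -m handwheel '[{"delta_pos":[0,0,0.2],"dr":[0,0,0]},{"delta_pos":[0,0,0.5],"dr":[0,0,0]},{"delta_pos":[0,0,0.8],"dr":[0,0,0]},{"delta_pos":[0,0,1],"dr":[0,0,0]},{"delta_pos":[0,0,1],"dr":[0,0,0]},{"delta_pos":[0,0,1],"dr":[0,0,0]},{"delta_pos":[0,0,0.7],"dr":[0,0,0]},{"delta_pos":[0,0,0.3],"dr":[0,0,0]},{"delta_pos":[0,0,0],"dr":[0,0,0]},{"delta_pos":[0,0,0],"dr":[0,0,0]}]' >/dev/null; python3 rd.py
python3 -m handwheel '[{"delta_pos":[0,0,0],"dr":[0,0,0]},{"delta_pos":[0,0,0],"dr":[0,0,0]}]' >/dev/null; python3 rd.py
python3 -m handwheel '[{"delta_pos":[0,0,0],"dr":[0,0,0]}]' >/dev/null; python3 rd.py
python3 -m handwheel '[{"delta_pos":[0,0,0],"dr":[0,0,0]}]' >/dev/null; python3 rd.py
python3 -m handwheel '[{"delta_pos":[0,0,0],"dr":[0,0,0]}]' >/dev/null; python3 rd.py
python3 -m handwheel '[{"delta_pos":[0,0,0],"dr":[0,0,0]}]' >/dev/null; python3 rd.py
python3 -m handwheel '[{"delta_pos":[0,0,0],"dr":[0,0,0]}]' >/dev/null; python3 rd.py
python3 -m handwheel '[{"delta_pos":[0,0,0],"dr":[0,0,0]}]' >/dev/null; python3 rd.py
```

```text
6.9 [0.4834 0.2474 0.2443] F [-0.14 -0.04 -3.62] tau [-42.7   30.24] w 0.0646 27.1 rot [ 3.140e+00 -1.000e-03 -1.573e+00]
7.1 [0.4836 0.2474 0.2443] F [-1.23 -0.06 -1.83] tau [-41.59  29.34] w 0.0645 27.1 rot [ 3.140e+00 -1.000e-03 -1.573e+00]
7.2 [0.4838 0.2476 0.2447] F [-0.47  0.12 -1.04] tau [-41.36  29.29] w 0.0644 27.1 rot [ 3.141e+00 -1.000e-03 -1.573e+00]
7.3 [0.4839 0.2477 0.2451] F [-0.01 -0.32 -2.52] tau [-41.26  29.31] w 0.0645 27.1 rot [ 3.141e+00 -1.000e-03 -1.573e+00]
7.4 [0.4839 0.2477 0.2454] F [ 0.17  0.77 -2.57] tau [-41.24  29.34] w 0.0642 27.1 rot [ 3.141 -0.    -1.573]
7.5 [0.484  0.2478 0.2455] F [-0.52 -0.7  -2.46] tau [-41.25  29.37] w 0.0647 27.1 rot [ 3.142 -0.    -1.573]
7.6 [0.484  0.2477 0.2456] F [-1.08 -0.22 -2.23] tau [-41.27  29.38] w 0.0644 27.1 rot [-3.142  0.    -1.573]
7.7 [0.484  0.2478 0.2456] F [ 0.31  0.92 -1.71] tau [-41.3   29.39] w 0.0645 27.1 rot [-3.142  0.    -1.573]
```

Fz is about −2.2 N, so this is the middle-weight tin and not the full one. It goes to the far end of the board.

```bash

python3 -m handwheel '[{"delta_pos":[0,-0.5,0],"dr":[0,0,0]},{"delta_pos":[-0.1,-1,0],"dr":[0,0,0]},{"delta_pos":[-0.1,-1,0],"dr":[0,0,0]},{"delta_pos":[-0.1,-1,0],"dr":[0,0,0]},{"delta_pos":[-0.1,-1,0],"dr":[0,0,0]},{"delta_pos":[-0.1,-1,0],"dr":[0,0,0]},{"delta_pos":[-0.1,-1,0],"dr":[0,0,0]},{"delta_pos":[-0.1,-1,0],"dr":[0,0,0]},{"delta_pos":[-0.1,-1,0],"dr":[0,0,0]},{"delta_pos":[-0.1,-1,0],"dr":[0,0,0]}]' >/dev/null; python3 rd.py
python3 -m handwheel '[{"delta_pos":[0,-1,0],"dr":[0,0,0]},{"delta_pos":[0,-1,0],"dr":[0,0,0]},{"delta_pos":[0,-1,0],"dr":[0,0,0]},{"delta_pos":[0,-1,0],"dr":[0,0,0]},{"delta_pos":[0,-1,0],"dr":[0,0,0]},{"delta_pos":[0,-1,0],"dr":[0,0,0]},{"delta_pos":[0,-1,0],"dr":[0,0,0]},{"delta_pos":[0,-0.6,0],"dr":[0,0,0]},{"delta_pos":[0,-0.3,0],"dr":[0,0,0]},{"delta_pos":[0,0,0],"dr":[0,0,0]}]' >/dev/null; python3 rd.py
python3 -m handwheel '[{"delta_pos":[0,0,-0.5],"dr":[0,0,0]},{"delta_pos":[0,0,-1],"dr":[0,0,0]},{"delta_pos":[0,0,-1],"dr":[0,0,0]},{"delta_pos":[0,0,-0.8],"dr":[0,0,0]},{"delta_pos":[0,0,-0.5],"dr":[0,0,0]},{"delta_pos":[0,0,-0.3],"dr":[0,0,0]},{"delta_pos":[0,0,-0.15],"dr":[0,0,0]},{"delta_pos":[0,0,0],"dr":[0,0,0]},{"delta_pos":[0,0,0],"dr":[0,0,0]}]' >/dev/null; python3 rd.py
python3 - <<'E'
from h import *
cv2.imwrite("pics/p1.png",cv2.resize(grab_frame("scene")[100:300,130:400],None,fx=2.5,fy=2.5)[:,:,::-1])
E
```

```text
8.7 [ 0.4563 -0.039   0.2458] F [ 0.41 -0.22 -2.08] tau [-29.15  28.88] w 0.0642 27.1 rot [-3.141  0.    -1.573]
9.7 [ 0.4564 -0.2753  0.2453] F [-0.44  0.45 -3.03] tau [-39.34  29.79] w 0.0648 27.1 rot [ 3.141  0.    -1.575]
10.6 [ 0.4576 -0.2743  0.1189] F [-0.58  0.25 -1.47] tau [-44.32  24.04] w 0.0645 27.1 rot [-3.14  -0.    -1.572]
```

View pics/p1.png

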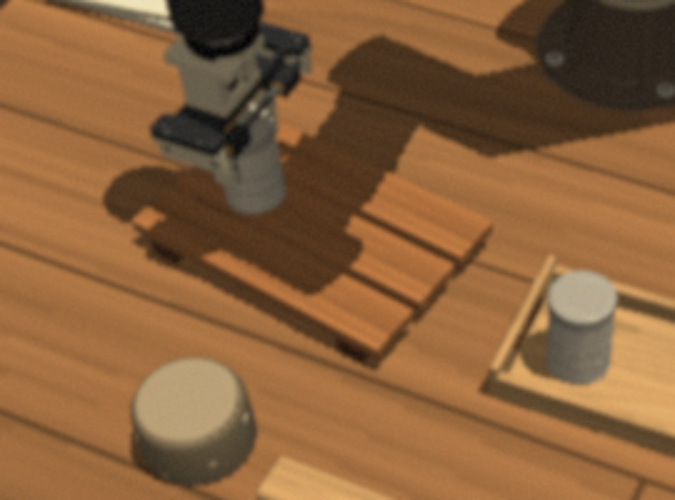

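The tin, at crop (253,180), is over the board's middle slat with margin all round. I lower it the last few millimetres.

```bash

python3 -m handwheel '[{"delta_pos":[0,0,-0.12],"dr":[0,0,0]},{"delta_pos":[0,0,-0.08],"dr":[0,0,0]},{"delta_pos":[0,0,-0.04],"dr":[0,0,0]},{"delta_pos":[0,0,0],"dr":[0,0,0]},{"delta_pos":[0,0,0],"dr":[0,0,0]}]' >/dev/null; python3 rd.py
python3 -m handwheel '[{"delta_pos":[0,0,0],"dr":[0,0,0]}]' >/dev/null; python3 rd.py
```

```text
11.15 [ 0.4569 -0.2744  0.1112] F [-2.29  0.7   3.08] tau [-42.47  23.4 ] w 0.0644 27.0 rot [-3.142 -0.    -1.573]
11.25 [ 0.4569 -0.2744  0.1112] F [-2.48  0.33  5.53] tau [-41.94  23.28] w 0.0647 27.0 rot [-3.141 -0.    -1.573]
```

Fz is positive, so the tin is down on the board. I release it, rise, go to the tin at (0.5055, 0.136) and take a baseline there.

```bash

python3 -m handwheel '[{"delta_pos":[0,0,0],"dr":[0,0,0]},{"delta_pos":[0,0,0],"dr":[0,0,0]},{"delta_pos":[0,0,0],"dr":[0,0,0]},{"delta_pos":[0,0,0.3],"dr":[0,0,0]},{"delta_pos":[0,0,0.7],"dr":[0,0,0]},{"delta_pos":[0,0,1],"dr":[0,0,0]},{"delta_pos":[0,0,1],"dr":[0,0,0]},{"delta_pos":[0,0,1],"dr":[0,0,0]},{"delta_pos":[0.1,0.5,0.5],"dr":[0,0,0]},{"delta_pos":[0.1,1,0],"dr":[0,0,0]}]' -1 >/dev/null; python3 rd.py
python3 -m handwheel '[{"delta_pos":[0.14,1,0],"dr":[0,0,0]},{"delta_pos":[0.14,1,0],"dr":[0,0,0]},{"delta_pos":[0.14,1,0],"dr":[0,0,0]},{"delta_pos":[0.14,1,0],"dr":[0,0,0]},{"delta_pos":[0.14,1,0],"dr":[0,0,0]},{"delta_pos":[0.14,1,0],"dr":[0,0,0]},{"delta_pos":[0.14,1,0],"dr":[0,0,0]},{"delta_pos":[0.14,1,0],"dr":[0,0,0]},{"delta_pos":[0.14,1,0],"dr":[0,0,0]},{"delta_pos":[0.14,1,0],"dr":[0,0,0]}]' >/dev/null; python3 rd.py
python3 -m handwheel '[{"delta_pos":[0.02,1,0],"dr":[0,0,0]},{"delta_pos":[0,0.7,0],"dr":[0,0,0]},{"delta_pos":[0,0.5,0],"dr":[0,0,0]},{"delta_pos":[0,0,0],"dr":[0,0,0]},{"delta_pos":[0,0,0],"dr":[0,0,0]},{"delta_pos":[0,0,0],"dr":[0,0,0]},{"delta_pos":[0,0,0],"dr":[0,0,0]},{"delta_pos":[0,0,0],"dr":[0,0,0]}]' >/dev/null; python3 rd.py
python3 - <<'E'
from h import *
cal=calibration("wrist"); im=grab_frame("wrist")
for r in mark_of("wrist","tin_a"): print(round(r["conf"],2),np.round(r["location"]),np.round(ray("wrist",r["location"],.01,cal),4))
g=grab_frame("scene")
for r in mark_of("scene","tin_a"): print(round(r["conf"],2),np.round(r["location"]),np.round(ray("scene",r["location"],.04),4))
E
python3 rd.py
```

```text
12.25 [ 0.4643 -0.2302  0.2493] F [ 1.07  0.5  -0.2 ] tau [-36.06  30.1 ] w 0.0877 0.0 rot [-3.137e+00 -2.000e-03 -1.575e+00]
13.25 [0.505  0.0721 0.2467] F [ 0.23 -0.44  0.36] tau [-36.7  27.5] w 0.0875 0.0 rot [-3.141  0.    -1.573]
14.05 [0.5056 0.1361 0.2459] F [-0.03 -0.1   0.01] tau [-37.28  28.36] w 0.0878 0.0 rot [-3.142  0.    -1.574]
0.61 [318. 207.] [0.5067 0.1367 0.01  ]
0.9 [492. 314.] [0.5923 0.493  0.04  ]
0.81 [444. 266.] [0.5067 0.354  0.04  ]
0.76 [230. 177.] [ 0.4552 -0.2826  0.04  ]
0.69 [457. 223.] [0.3618 0.3439 0.04  ]
0.64 [363. 243.] [0.5227 0.1469 0.04  ]
0.58 [447. 332.] [0.6796 0.4127 0.04  ]
0.47 [265. 311.] [0.7977 0.0149 0.04  ]
14.25 [0.5056 0.1365 0.2459] F [0.17 0.21 0.21] tau [-37.34  28.35] w 0.0876 0.0 rot [-3.142  0.    -1.573]
```

```bash

python3 -m handwheel '[{"delta_pos":[0,0,-1],"dr":[0,0,0]},{"delta_pos":[0,0,-1],"dr":[0,0,0]},{"delta_pos":[0,0,-1],"dr":[0,0,0]},{"delta_pos":[0,0,-1],"dr":[0,0,0]},{"delta_pos":[0,0,-0.8],"dr":[0,0,0]},{"delta_pos":[0,0,-0.5],"dr":[0,0,0]},{"delta_pos":[0,0,-0.2],"dr":[0,0,0]},{"delta_pos":[0,0,0],"dr":[0,0,0]}]'  >/dev/null; python3 rd.py
python3 -m handwheel '[{"delta_pos":[0,0,0],"dr":[0,0,0]},{"delta_pos":[0,0,0],"dr":[0,0,0]},{"delta_pos":[0,0,0],"dr":[0,0,0]},{"delta_pos":[0,0,0],"dr":[0,0,0]},{"delta_pos":[0,0,0],"dr":[0,0,0]},{"delta_pos":[0,0,0],"dr":[0,0,0]}]' 1 25 >/dev/null; python3 rd.py
python3 -m handwheel '[{"delta_pos":[0,0,0.2],"dr":[0,0,0]},{"delta_pos":[0,0,0.5],"dr":[0,0,0]},{"delta_pos":[0,0,0.8],"dr":[0,0,0]},{"delta_pos":[0,0,1],"dr":[0,0,0]},{"delta_pos":[0,0,1],"dr":[0,0,0]},{"delta_pos":[0,0,1],"dr":[0,0,0]},{"delta_pos":[0,0,0.7],"dr":[0,0,0]},{"delta_pos":[0,0,0.3],"dr":[0,0,0]},{"delta_pos":[0,0,0],"dr":[0,0,0]},{"delta_pos":[0,0,0],"dr":[0,0,0]}]' >/dev/null; python3 rd.py
python3 -m handwheel '[{"delta_pos":[0,0,0],"dr":[0,0,0]},{"delta_pos":[0,0,0],"dr":[0,0,0]},{"delta_pos":[0,0,0],"dr":[0,0,0]}]' >/dev/null; python3 rd.py
python3 -m handwheel '[{"delta_pos":[0,0,0],"dr":[0,0,0]}]' >/dev/null; python3 rd.py
python3 -m handwheel '[{"delta_pos":[0,0,0],"dr":[0,0,0]}]' >/dev/null; python3 rd.py
python3 -m handwheel '[{"delta_pos":[0,0,0],"dr":[0,0,0]}]' >/dev/null; python3 rd.py
python3 -m handwheel '[{"delta_pos":[0,0,0],"dr":[0,0,0]}]' >/dev/null; python3 rd.py
python3 -m handwheel '[{"delta_pos":[0,0,0],"dr":[0,0,0]}]' >/dev/null; python3 rd.py
```

```text
15.05 [0.5053 0.1365 0.0803] F [-0.29 -0.75 -0.14] tau [-43.49  20.92] w 0.0875 0.0 rot [ 3.140e+00 -1.000e-03 -1.573e+00]
15.65 [0.5056 0.1369 0.0815] F [-4.24  0.57  7.19] tau [-41.61  21.11] w 0.0651 24.8 rot [-3.141  0.    -1.573]
16.65 [0.5049 0.1365 0.2447] F [-0.86 -0.18 -2.16] tau [-39.45  29.91] w 0.0653 24.8 rot [ 3.14  -0.    -1.573]
16.95 [0.5053 0.1366 0.245 ] F [-0.91  0.48 -1.79] tau [-38.19  28.98] w 0.0653 24.8 rot [ 3.140e+00 -1.000e-03 -1.573e+00]
17.05 [0.5055 0.1367 0.2454] F [ 0.84  0.93 -1.93] tau [-38.09  29.  ] w 0.0652 24.8 rot [ 3.141 -0.    -1.573]
17.15 [0.5056 0.1367 0.2457] F [-0.34  0.52 -2.25] tau [-38.06  29.03] w 0.0654 24.8 rot [ 3.141 -0.    -1.573]
17.25 [0.5056 0.1368 0.2458] F [-0.16  0.29 -2.13] tau [-38.06  29.05] w 0.0651 24.8 rot [ 3.142 -0.    -1.573]
17.35 [0.5056 0.1367 0.2459] F [-0.1  -0.41 -1.62] tau [-38.09  29.07] w 0.0651 24.8 rot [-3.142  0.    -1.573]
17.45 [0.5056 0.1368 0.2459] F [ 0.18 -0.22 -1.16] tau [-38.11  29.08] w 0.0649 24.8 rot [-3.142  0.    -1.573]
```

Fz is about −1.8 N (torque change about 0.77 N m over 0.52 m), so this is the light tin. It goes to the near end of the board.

```bash

python3 -m handwheel '[{"delta_pos":[0,-0.5,0],"dr":[0,0,0]},{"delta_pos":[-0.15,-1,0],"dr":[0,0,0]},{"delta_pos":[-0.15,-1,0],"dr":[0,0,0]},{"delta_pos":[-0.15,-1,0],"dr":[0,0,0]},{"delta_pos":[-0.15,-1,0],"dr":[0,0,0]},{"delta_pos":[-0.15,-1,0],"dr":[0,0,0]},{"delta_pos":[-0.15,-1,0],"dr":[0,0,0]},{"delta_pos":[0,-1,0],"dr":[0,0,0]},{"delta_pos":[0,-0.8,0],"dr":[0,0,0]},{"delta_pos":[0,-0.4,0],"dr":[0,0,0]}]' >/dev/null; python3 rd.py
python3 -m handwheel '[{"delta_pos":[0,0,0],"dr":[0,0,0]},{"delta_pos":[0,0,-0.5],"dr":[0,0,0]},{"delta_pos":[0,0,-1],"dr":[0,0,0]},{"delta_pos":[0,0,-1],"dr":[0,0,0]},{"delta_pos":[0,0,-0.8],"dr":[0,0,0]},{"delta_pos":[0,0,-0.5],"dr":[0,0,0]},{"delta_pos":[0,0,-0.3],"dr":[0,0,0]},{"delta_pos":[0,0,-0.15],"dr":[0,0,0]},{"delta_pos":[0,0,0],"dr":[0,0,0]},{"delta_pos":[0,0,0],"dr":[0,0,0]}]' >/dev/null; python3 rd.py
python3 -m handwheel '[{"delta_pos":[0,0,-0.12],"dr":[0,0,0]},{"delta_pos":[0,0,-0.08],"dr":[0,0,0]},{"delta_pos":[0,0,-0.04],"dr":[0,0,0]},{"delta_pos":[0,0,0],"dr":[0,0,0]},{"delta_pos":[0,0,0],"dr":[0,0,0]},{"delta_pos":[0,0,0],"dr":[0,0,0]}]' >/dev/null; python3 rd.py
python3 - <<'E'
from h import *
cv2.imwrite("pics/p2.png",cv2.resize(grab_frame("scene")[100:300,130:400],None,fx=2.5,fy=2.5)[:,:,::-1])
E
```

```text
18.45 [ 0.478  -0.1264  0.2459] F [ 0.21 -0.6  -1.77] tau [-34.22  28.93] w 0.065 24.8 rot [ 3.142 -0.    -1.574]
19.45 [ 0.4792 -0.1241  0.1191] F [-0.49  0.71 -1.24] tau [-38.7   23.38] w 0.0652 24.8 rot [-3.14   0.    -1.572]
20.05 [ 0.4786 -0.1243  0.1115] F [-3.48  1.19  5.54] tau [-36.6   22.56] w 0.065 24.8 rot [-3.141 -0.    -1.573]
```

View pics/p2.png

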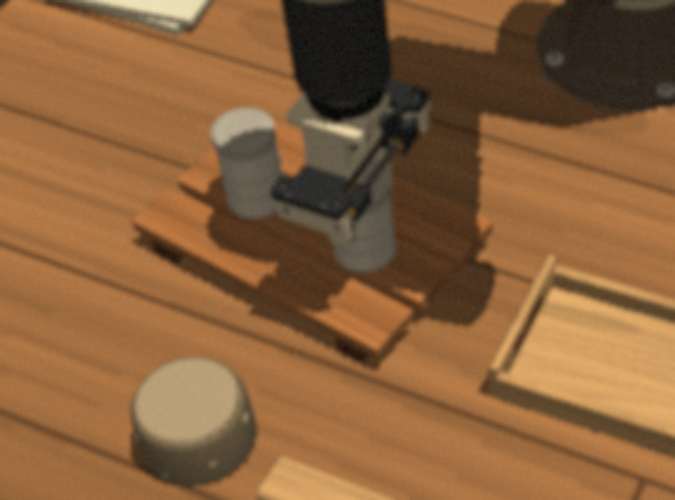

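Both tins stand on the board, at crop (247,165) and (362,235). I release and go to the last tin at (0.4885, 0.361).

```bash

python3 -m handwheel '[{"delta_pos":[0,0,0],"dr":[0,0,0]},{"delta_pos":[0,0,0],"dr":[0,0,0]},{"delta_pos":[0,0,0],"dr":[0,0,0]},{"delta_pos":[0,0,0.3],"dr":[0,0,0]},{"delta_pos":[0,0,0.7],"dr":[0,0,0]},{"delta_pos":[0,0,1],"dr":[0,0,0]},{"delta_pos":[0,0,1],"dr":[0,0,0]},{"delta_pos":[0,0,1],"dr":[0,0,0]},{"delta_pos":[0,0.5,0.5],"dr":[0,0,0]},{"delta_pos":[0,1,0],"dr":[0,0,0]}]' -1 >/dev/null; python3 rd.py
python3 -m handwheel '[{"delta_pos":[0.03,1,0],"dr":[0,0,0]},{"delta_pos":[0.03,1,0],"dr":[0,0,0]},{"delta_pos":[0.03,1,0],"dr":[0,0,0]},{"delta_pos":[0.03,1,0],"dr":[0,0,0]},{"delta_pos":[0.03,1,0],"dr":[0,0,0]},{"delta_pos":[0.03,1,0],"dr":[0,0,0]},{"delta_pos":[0.03,1,0],"dr":[0,0,0]},{"delta_pos":[0.03,1,0],"dr":[0,0,0]},{"delta_pos":[0.03,1,0],"dr":[0,0,0]},{"delta_pos":[0.03,1,0],"dr":[0,0,0]}]' >/dev/null; python3 rd.py
python3 -m handwheel '[{"delta_pos":[0.03,1,0],"dr":[0,0,0]},{"delta_pos":[0,1,0],"dr":[0,0,0]},{"delta_pos":[0,1,0],"dr":[0,0,0]},{"delta_pos":[0,1,0],"dr":[0,0,0]},{"delta_pos":[0,0.5,0],"dr":[0,0,0]},{"delta_pos":[0,0.2,0],"dr":[0,0,0]},{"delta_pos":[0,0,0],"dr":[0,0,0]},{"delta_pos":[0,0,0],"dr":[0,0,0]},{"delta_pos":[0,0,0],"dr":[0,0,0]},{"delta_pos":[0,0,0],"dr":[0,0,0]}]' >/dev/null; python3 rd.py
python3 - <<'E'
from h import *
cal=calibration("wrist"); im=grab_frame("wrist")
for r in mark_of("wrist","tin_a"): print(round(r["conf"],2),np.round(r["location"]),np.round(ray("wrist",r["location"],.01,cal),4))
E
python3 rd.py
```

```text
21.1 [ 0.4799 -0.0797  0.2495] F [ 0.79 -0.6  -0.44] tau [-32.39  29.42] w 0.0877 0.0 rot [-3.136  0.    -1.575]
22.1 [0.4875 0.222  0.2469] F [ 1.13 -0.51 -0.3 ] tau [-40.66  27.25] w 0.0875 0.0 rot [-3.141  0.    -1.573]
23.1 [0.4886 0.3609 0.2465] F [ 0.51 -0.66  0.43] tau [-48.87  28.75] w 0.0879 0.0 rot [-3.141  0.    -1.574]
0.93 [323. 206.] [0.4847 0.3601 0.01  ]
0.9 [262. 327.] [0.5557 0.5032 0.01  ]
0.8 [471. 190.] [0.3287 0.3442 0.01  ]
0.77 [174. 255.] [0.649  0.4147 0.01  ]
23.2 [0.4886 0.3612 0.2464] F [ 0.16 -0.77  0.38] tau [-49.02  28.75] w 0.0874 0.0 rot [-3.141  0.    -1.573]
```

```bash

python3 -m handwheel '[{"delta_pos":[-0.05,0,-1],"dr":[0,0,0]},{"delta_pos":[0,0,-1],"dr":[0,0,0]},{"delta_pos":[0,0,-1],"dr":[0,0,0]},{"delta_pos":[0,0,-1],"dr":[0,0,0]},{"delta_pos":[0,0,-0.8],"dr":[0,0,0]},{"delta_pos":[0,0,-0.5],"dr":[0,0,0]},{"delta_pos":[0,0,-0.2],"dr":[0,0,0]},{"delta_pos":[0,0,0],"dr":[0,0,0]}]'  >/dev/null; python3 rd.py
python3 -m handwheel '[{"delta_pos":[0,0,0],"dr":[0,0,0]},{"delta_pos":[0,0,0],"dr":[0,0,0]},{"delta_pos":[0,0,0],"dr":[0,0,0]},{"delta_pos":[0,0,0],"dr":[0,0,0]},{"delta_pos":[0,0,0],"dr":[0,0,0]},{"delta_pos":[0,0,0],"dr":[0,0,0]}]' 1 30 >/dev/null; python3 rd.py
python3 -m handwheel '[{"delta_pos":[0,0,0.2],"dr":[0,0,0]},{"delta_pos":[0,0,0.5],"dr":[0,0,0]},{"delta_pos":[0,0,0.8],"dr":[0,0,0]},{"delta_pos":[0,0,1],"dr":[0,0,0]},{"delta_pos":[0,0,1],"dr":[0,0,0]},{"delta_pos":[0,0,1],"dr":[0,0,0]},{"delta_pos":[0,0,0.7],"dr":[0,0,0]},{"delta_pos":[0,0,0.3],"dr":[0,0,0]},{"delta_pos":[0,0,0],"dr":[0,0,0]},{"delta_pos":[0,0,0],"dr":[0,0,0]}]' >/dev/null; python3 rd.py
python3 -m handwheel '[{"delta_pos":[0,0,0],"dr":[0,0,0]},{"delta_pos":[0,0,0],"dr":[0,0,0]},{"delta_pos":[0,0,0],"dr":[0,0,0]}]' >/dev/null; python3 rd.py
python3 -m handwheel '[{"delta_pos":[0,0,0],"dr":[0,0,0]}]' >/dev/null; python3 rd.py
python3 -m handwheel '[{"delta_pos":[0,0,0],"dr":[0,0,0]}]' >/dev/null; python3 rd.py
python3 -m handwheel '[{"delta_pos":[0,0,0],"dr":[0,0,0]}]' >/dev/null; python3 rd.py
```

```text
24.0 [0.4869 0.3613 0.0806] F [ 0.42 -0.77  0.74] tau [-53.92  22.44] w 0.0876 0.0 rot [ 3.141e+00 -1.000e-03 -1.573e+00]
24.6 [0.4868 0.3621 0.082 ] F [-4.57  0.05  5.96] tau [-51.6   22.48] w 0.0661 30.0 rot [-3.141e+00  1.000e-03 -1.572e+00]
25.6 [0.4864 0.3613 0.2447] F [ 0.72 -0.45 -4.25] tau [-52.47  31.18] w 0.0662 30.0 rot [ 3.140e+00 -1.000e-03 -1.573e+00]
25.9 [0.4868 0.3616 0.2453] F [-0.88 -0.18 -3.76] tau [-50.91  30.14] w 0.0661 30.0 rot [ 3.141e+00 -1.000e-03 -1.573e+00]
26.0 [0.4869 0.3617 0.2457] F [ 0.74  0.64 -3.73] tau [-50.81  30.16] w 0.0662 30.0 rot [ 3.141e+00 -1.000e-03 -1.573e+00]
26.1 [0.4869 0.3617 0.2459] F [-0.43  0.11 -2.69] tau [-50.79  30.2 ] w 0.0661 30.0 rot [ 3.141 -0.    -1.573]
26.2 [0.487  0.3617 0.2461] F [-0.12  0.53 -3.5 ] tau [-50.81  30.23] w 0.0658 30.0 rot [-3.142 -0.    -1.573]
```

Fz is about −3.5 N, so this is the full tin. I raise it a little more, let it settle, and check.

```bash

python3 -m handwheel '[{"delta_pos":[0,0,0.3],"dr":[0,0,0]},{"delta_pos":[0,0,0.3],"dr":[0,0,0]},{"delta_pos":[0,0,0],"dr":[0,0,0]},{"delta_pos":[0,0,0],"dr":[0,0,0]},{"delta_pos":[0,0,0],"dr":[0,0,0]},{"delta_pos":[0,0,0],"dr":[0,0,0]},{"delta_pos":[0,0,0],"dr":[0,0,0]},{"delta_pos":[0,0,0],"dr":[0,0,0]}]' >/dev/null; python3 rd.py
python3 - <<'E'
from h import *
cv2.imwrite("pics/f.png",grab_frame("scene")[:,:,::-1])
E
```

```text
27.0 [0.4869 0.3617 0.264 ] F [-1.01 -0.28 -3.45] tau [-50.49  30.69] w 0.066 30.0 rot [ 3.141 -0.    -1.573]
```

View pics/f.png

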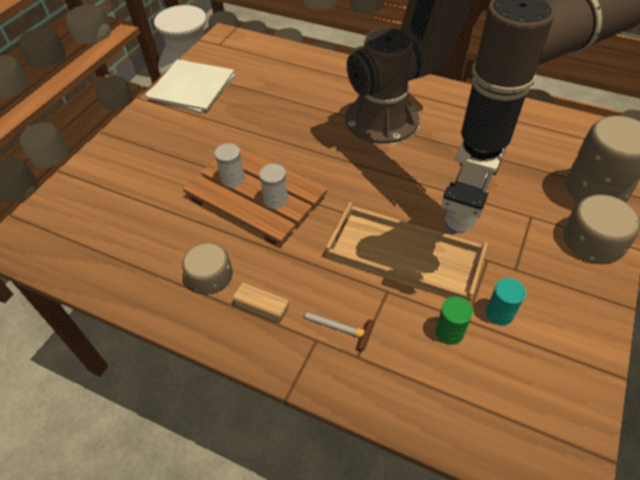

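The two lighter tins stand upright on the board at (229,165) and (273,186). The full tin is held at (461,215), with the cheese, brush and iron where they were.

```bash
python3 -c "
from station import *
print(job_done())"
```

```text
the job is handed in; nothing more can be done
None
```

The heaviest tin (about 3.5 N in the hand, against about 2.2 N and 1.8 N) is held upright and still with its underside about 19 cm above the bench, the two lighter tins stand upright on the board, and the job is handed in.

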